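Roll a model hull tube into its V-cradle

ROBOT

A 7-joint arm with a two-finger parallel gripper is mounted at the origin on the work surface. World frame = base frame: x ahead of the robot, y to its left, z up, the work surface at z = 0. Lengths are in m, angles in rad, forces in N, time in s.
With the tool pointing down it reaches from about 0.4 to 0.85 m from the base axis. Payload 10.4 kg.
Tool frame: the origin (TCP) lies between the finger pads; the fingertips stand 19 mm ahead of it and the grasp point (between the pads) is the TCP; z points along the fingers, y is the direction in which the jaws open and shut (so a half turn about z gives the same grasp; the last joint's range is limited). The gripper opens to 87 mm and grips with 3 to 60 N. Pads are 19 mm wide; open, the fingers measure 117 mm over their backs; the gripper's body (75 mm by 190 mm) begins 51 mm behind the grasp point.
Start: joints at [-1.24, 0.332, -0.065, 1.46, 0.022, 1.35, -0.088], TCP at [0.217, 0.586, 0.242] pointing down, gripper open.
Joint ranges: [-2.6, 2.6], [-0.5, 2.12], [-1.47, 1.34], [0.16, 2.42], [-1.27, 4.41], [0.06, 2.06], [-2.6, 2.6]. Speed limits (rad/s): [2.22, 2.22, 2.79, 2.79, 3.14, 3.14, 3.14].

INTERFACE

Orientations are given as a unit quaternion [x, y, z, w].
In Python, from cell import get_obs, vision, ticket gives the robot as it stands. The module is installed in compiled form; this text tells all that it offers.
- The arm moves only by the tool apply_moves, never from a script. Its argument "deltas" is a list that holds one entry, the list of rows, each a list of 6 numbers: the shift along the tool's x, y, z in cm, then the turn, a rotation vector about the tool's x, y, z in degrees. A call has 1 to 10 rows; each row is the pose to reach, as a shift and turn from the pose commanded when the call began, along the tool's axes at that moment; what a row does not reach only later rows make up. A row lasts 1/10 s, in which the tool goes at most 50 mm and 8.59 degrees, less where a joint would pass 70% of its speed; a pose out of reach is approached as far as the arm can. A call with a gripper value outside its range is refused whole. "jaw" is the finger opening in cm, from 0 to 8.7, set as the call begins (left out, the last holds). The fingers move at their own pace and stop on an object; "force" is the grip in N (left out, the last holds). Time passes only in rows, so rows that repeat a pose let the fingers close. It gives the time, the measured TCP pose, the force and the opening at its end, in the units of the state.
- get_obs(): the state, without advancing time (a new reading comes with each control period).
- vision.grab_frame(name): name is "scene" or "top" or "wrist"; returns a dict with "img" (384x512x3 uint8, red, green, blue), "fovy" (degrees; the focal length in pixels is half the picture's height over the tangent of half this angle, whatever the lens; pixels are square), "cx", "cy" (the principal point, pixels), "xyz" and "orientation" of the camera in the world. Camera axes: x right, y down, z forward; pixel columns grow to the right and rows downward; lengths in m; the calibration is good to about 2 mm. A picture is of the moment at which its call begins. There is no depth.
- ticket.hand_in(): hands the job in, once; it reports no verdict.
The state is a dict: "clock": time; "qpos": joint angles; "joint_velocities": joint speeds; "tau": joint torques, N m; "tcp_pos": TCP position; "tool_rot": TCP orientation; "force": force on the tool from outside, world axes, zero at the start; "moment": the same for the moment, N m; "opening": finger opening in m.
Only numpy, scipy, OpenCV 4.12 (cv2) and the standard library are available. Lean on these libraries where they do the work, as an engineer would, in place of code of your own. Each camera call takes 0.05 s, during which the arm holds its last target. There are 200 camera calls.

TASK

On the model maker's table, push the grey hull tube by its side so that it rolls along the table and up the ramp of the wooden cradle until it drops into the V-groove, then push its end along the groove until its other end butts against the upright end stop. Touch it gently with the fingers only: do not pick it up, and do not disturb the jar, the glue bottle or the screwdriver. Leave the tube lying at rest in the groove against the stop.

Things in the scene. Friction and masses are not known exactly. Their poses are not given: they have to be found in the camera images.
- tube: Grey plastic hull tube: smooth, slippery closed cylinder 44 mm in diameter, 150 mm long, 0.15 to 0.31 kg, lying on its side, rolls freely. Origin at its centre, 22 mm above the table. Its x axis is the long axis; y and z turn as it rolls. It starts on the table short of the ramp's foot (the cradle's -y side), its long axis roughly along the cradle's x; pushed over the near rim it drops into the V.
- cradle: Wooden V-cradle, fixed to the table. Origin at table height under the V-groove's bottom line. x runs along the groove towards the end stop, y is the direction in which the tube is rolled in, z up. Ramp and groove reach from x = -110 mm (groove open there) to +100 mm. V faces at 40 degrees: bottom 3 mm high at y = 0, far rim 26.5 mm high from y = +28 to +40 mm.
- ramp_foot (a point): Foot of the cradle's loading ramp, at table height, at the cradle's y = -123 mm, midway along it. From here the ramp rises evenly to the near rim, over the full length of the groove. Axes as the cradle's.
- near_rim (a point): Top of the ramp = near rim of the V-groove, at the cradle's y = -18 mm, 18 mm above the table, midway along it. Axes as the cradle's.
- seat (a point): Where the tube's centre belongs at the end: over the groove's bottom line, 31.7 mm above the table, at the cradle's x = +25 mm (tube end against the stop). Axes as the cradle's.
- stop_face (a point): Point on the face of the upright end stop, over the groove's bottom line, 31.7 mm above the table, at the cradle's x = +100 mm. The stop is a plate 10 mm thick, 45 mm high, from the cradle's y = -26 to +40 mm. Axes as the cradle's.
- jar: A small amber paint jar with a black cap, 42 mm in diameter, 48 mm high, standing beyond the cradle's far rim; to be left alone. Origin at the centre of its underside.
- glue: A small clear glue bottle with a white cap, 30 mm in diameter, 75 mm high, standing beyond the cradle's far rim; to be left alone. Origin at the centre of its underside.
- driver: A screwdriver 140 mm long, lying on the table beyond the tube's far end; to be left alone. Origin under the middle of its length; it lies along its own x axis.
There are look-alikes about, which are no part of the job. Of the things like the tube, leave any that is green; of the rest the larger one is meant.

How it is judged:
By the outcome, as a careful person would: the job done as asked, in the order asked, and still so for the second after the job is handed in, with the robot touching nothing.
It also fails if it takes over 61 s, if anything falls off the work surface, if the arm or the gripper's body presses on something with over 40 N, if the wrist force passes 120 N, or if a joint passes its speed limit or range.

## Working session

There is one attempt and no reset: what is moved stays moved. The work goes in short steps, Python scripts to look and compute and a tool call to move; the robot and the scene stay as the last step left them, time stands still between calls to the robot, and variables do not carry over. Pictures are saved under pics/ and viewed, about 8 in all and at most 12, crops included, and the job is handed in when it is done.

Besides the shell and the picture viewer there is one more tool, called by a JSON object that holds its "op" and its "data", one argument or row to a line. apply_moves: Moves the arm, as the interface text tells. Its arguments: {"type":"object","properties":{"deltas":{"type":"array"},"jaw":{"type":"number"},"force":{"type":"number"}},"required":["deltas"]}

```bash
mkdir -p pics; cat > h.py <<'E'
import numpy as np,cv2,json
from scipy.spatial.transform import Rotation as R
from cell import get_obs,vision,ticket
def grab(n,save=None):
    f=vision.grab_frame(n)
    if save: cv2.imwrite('pics/'+save,f['img'][:,:,::-1])
    return f
def foc(f): return 192/np.tan(np.radians(f['fovy'])/2)
def ray(f,u,v,z):
    d=R.from_quat(f['orientation']).apply([(u-f['cx'])/foc(f),(v-f['cy'])/foc(f),1]); c=np.array(f['xyz'])
    return c+d*(z-c[2])/d[2]
def proj(f,p):
    q=R.from_quat(f['orientation']).inv().apply(np.array(p)-f['xyz']); return foc(f)*q[...,:2]/q[...,2:]+[f['cx'],f['cy']]
E
python3 - <<'E'
from h import *
import pickle
a=grab('top');b=grab('scene')
pickle.dump((a,b),open('f0.pkl','wb'))
cv2.imwrite('pics/a0.png',a['img'][:,:,::-1]);cv2.imwrite('pics/b0.png',b['img'][:,:,::-1])
for f in(a,b):print({k:f[k] for k in f if k!='img'})
print(get_obs())
E
```

```text
{'fovy': 56.55059944715536, 'cx': 255.16350953859694, 'cy': 190.64239682244593, 'xyz': array([0.49159782, 0.01114131, 0.79142894]), 'orientation': array([ 0.71396179, -0.69772649,  0.04755092, -0.03428156])}
{'fovy': 44.76502809688926, 'cx': 256.1269590411945, 'cy': 187.75949584915404, 'xyz': array([1.12539528, 0.29730145, 0.8563601 ]), 'orientation': array([ 0.50222108,  0.80199745, -0.27604875, -0.16843742])}
{'clock': 0.1, 'qpos': array([-1.23958526,  0.33281387, -0.0647165 ,  1.46086164,  0.0215942 ,
        1.34986866, -0.08851953]), 'joint_velocities': array([-0.0006395 , -0.00116163, -0.00178667, -0.00196997, -0.00050585,
       -0.00120754,  0.00101688]), 'tau': array([ 1.91026804e-03, -6.24544501e+01,  2.50953063e-02, -3.90719640e+01,
       -6.13325718e-02,  3.64955119e-02,  1.49118709e-04]), 'tcp_pos': array([0.21642842, 0.58599447, 0.24082821]), 'tool_rot': array([ 1.75977273e-01,  9.84394029e-01, -6.21880647e-04, -8.85534261e-05]), 'force': array([ 0.70751585,  1.00812837, -0.07806526]), 'moment': array([-0.02189436, -0.05934533, -0.04818388]), 'opening': 0.08691123154435404}
```

View pics/a0.png

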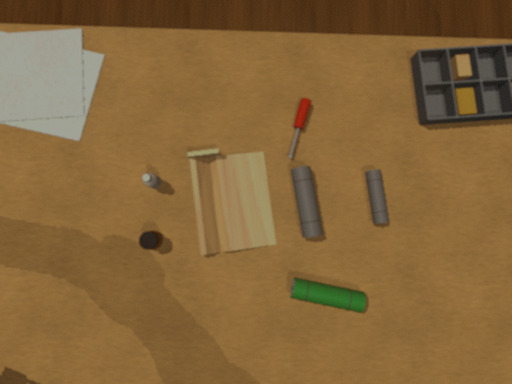

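View pics/b0.png

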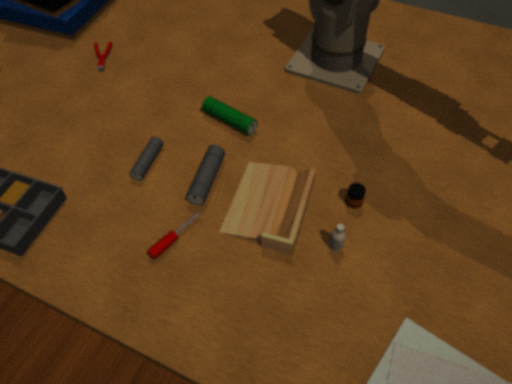

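Candidates in the top view: large grey tube (308,202), small grey tube (377,197) and green tube (329,295). The large grey one is the target. Its cradle has the stop at (204,153) and the ramp foot edge at about x=270. The screwdriver is at (300,128), the jar at (150,240) and the glue at (151,180). I'll check with a close crop.

```bash
python3 - <<'E'
from h import *
import pickle
a,b=pickle.load(open('f0.pkl','rb'))
im=a['img'][80:270,180:400,::-1]
im=np.clip(cv2.resize(im,None,fx=3.5,fy=3.15,interpolation=cv2.INTER_CUBIC).astype(float)*1.5,0,255)
cv2.imwrite('pics/c1.png',cv2.resize(a['img'][90:265,180:390,::-1],None,fx=3.4,fy=3.4,interpolation=cv2.INTER_CUBIC).clip(0,170)*1.5)
# tube segmentation in both views
for f,box in((a,(285,160,330,245)),(b,(180,140,230,210))):
    im=f['img'].astype(int);u0,v0,u1,v1=box
    m=np.zeros(im.shape[:2],np.uint8);s=im.max(2)-im.min(2)
    m[v0:v1,u0:u1]=(s[v0:v1,u0:u1]<25)*255
    n,l,st,c=cv2.connectedComponentsWithStats(m);k=1+st[1:,4].argmax()
    p=np.argwhere(l==k)[:,::-1].astype(np.float32)
    r=cv2.minAreaRect(p);print(r,st[k]);bx=cv2.boxPoints(r)
    for q in bx:print(q,ray(f,*q,.022))
    print('c',ray(f,*r[0],.022))
# wood cradle estimates
for n,u,v,z in[('footfar',264,152,0),('footnear',275,244,0),('rimfarend',189,157,.0265),('open far rim',202,255,.0265),('stopL',188,153,.045),('stopR',219,150,.045)]:print(n,ray(a,u,v,z))
for n,u,v,z in[('driver tip',292,158,.004),('handle',306,100,.01),('jar',150,240,.048),('glue',151,180,.075)]:print(n,ray(a,u,v,z))
E
```

```text
((306.3079833984375, 201.44403076171875), (69.67589569091797, 18.514646530151367), 79.69515228271484) [ 292  167   30   70 1271]
[290.968   168.82404] [ 0.63126323 -0.07971281  0.022     ]
[309.184   165.51202] [ 0.63965373 -0.11970087  0.022     ]
[321.64798 234.06403] [ 0.49083471 -0.14720331  0.022     ]
[303.43198 237.37604] [ 0.48293301 -0.10801079  0.022     ]
c [ 0.56036536 -0.11378661  0.022     ]
((205.74818420410156, 174.81166076660156), (18.43171501159668, 61.741390228271484), 24.90477180480957) [ 186  145   38   60 1068]
[184.38931 198.93076] [ 0.64531306 -0.12135154  0.022     ]
[210.38931 142.93076] [ 0.47175341 -0.15305709  0.022     ]
[227.10706 150.69257] [ 0.4766007 -0.1040489  0.022    ]
[201.10706 206.69257] [ 0.64750124 -0.0771466   0.022     ]
c [ 0.56437579 -0.11305087  0.022     ]
footfar [ 0.67229185 -0.02079327  0.        ]
footnear [ 0.46690382 -0.04887915  0.        ]
rimfarend [0.65085838 0.14313294 0.0265    ]
open far rim [0.44153237 0.10677808 0.0265    ]
stopL [0.65559028 0.14242884 0.045     ]
stopR [0.66382798 0.07696272 0.045     ]
driver tip [ 0.65928213 -0.08391158  0.004     ]
handle [ 0.79328813 -0.11381046  0.01      ]
jar [0.47108312 0.21166083 0.048     ]
glue [0.591608   0.20903986 0.075     ][ WARN:0@0.849] global loadsave.cpp:1063 imwrite_ Unsupported depth image for selected encoder is fallbacked to CV_8U.
```

View pics/c1.png

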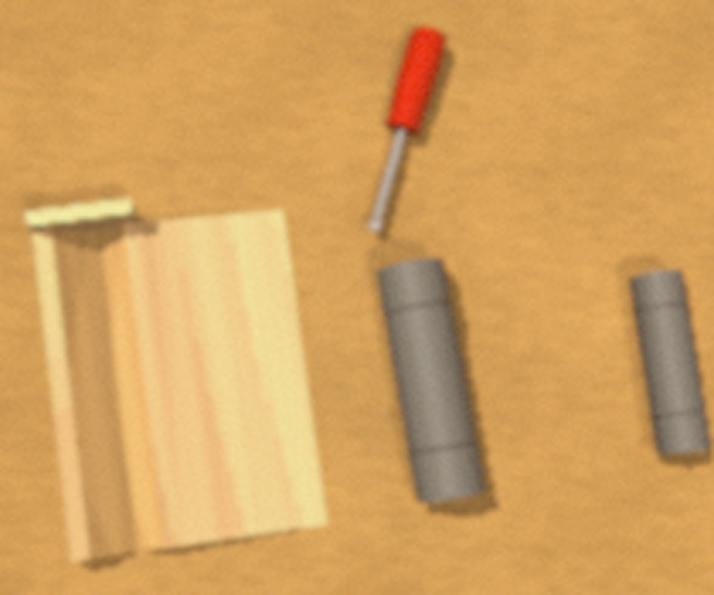

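```bash
python3 - <<'E'
from h import *
import pickle
from scipy.optimize import least_squares
a,b=pickle.load(open('f0.pkl','rb'))
P=np.array([[100,-123,0],[-110,-123,0],[-110,40,26.5],[-110,-18,18],[110,40,45],[100,40,45],[110,-26,45],[100,-26,45]])/1e3
C=np.array([[283,210],[326,523],[75,562],[150,550],[25,213],[29,227],[130,198],[133,212]])/3.4+[180,90]
def W(p):return R.from_euler('z',p[2]).apply(P)+[p[0],p[1],0]
r=least_squares(lambda p:(proj(a,W(p))-C).ravel(),[.55,.09,.15],loss='soft_l1');p=r.x
print(p,np.degrees(p[2]));print((proj(a,W(p))-C).round(1).tolist());print('scene pix',proj(b,W(p)).round().tolist())
inv=lambda w:R.from_euler('z',-p[2]).apply(np.array(w)-[p[0],p[1],0])
# tube fit: silhouette hull of modelled cylinder vs mask, both views
t=np.linspace(0,2*np.pi,40)
def cyl(q):
    pts=np.array([[x,.022*np.cos(k),.022*np.sin(k)+.022] for x in(-.075,.075) for k in t])
    return R.from_euler('z',q[2]).apply(pts)+[q[0],q[1],0]
for f,bx in((a,(306.3,201.4,69.7,18.5,79.7)),(b,(205.7,174.8,61.7,18.4,114.9))):
    def e(q):
        (x,y),(w,h),an=cv2.minAreaRect(proj(f,cyl(q)).astype(np.float32))
        if w<h:w,h,an=h,w,an+90
        return [x-bx[0],y-bx[1],((an-bx[4]+90)%180-90)*.6]
    s=least_squares(e,[.562,-.113,.18],diff_step=1e-3);q=s.x
    print('tube',q,np.degrees(q[2]),s.cost,'in cradle',inv([q[0],q[1],0]))
for n,w in(('driver tip',[.659,-.084,0]),('jar',[.471,.212,0]),('glue',[.592,.209,0])):print(n,inv(w))
E
```

```text
[0.55522312 0.08700909 0.15647052] 8.965100424270219
[[-0.1, -0.2], [0.4, 0.7], [-1.3, 0.3], [4.2, -0.2], [0.1, -0.6], [-0.5, -0.1], [0.1, -0.1], [-0.2, 0.3]]
scene pix [[219.0, 231.0], [249.0, 161.0], [315.0, 168.0], [291.0, 165.0], [292.0, 243.0], [294.0, 239.0], [261.0, 235.0], [262.0, 231.0]]
tube [ 0.56002024 -0.11352576  0.18876514] 10.815445668694656 1.900363711721323e-10 in cradle [-0.0265114  -0.19883255  0.        ]
tube [ 0.56211698 -0.11451319  0.18180929] 10.416904741704585 7.958151410185355e-11 in cradle [-0.02459415 -0.20013466  0.        ]
driver tip [ 0.07586025 -0.18509179  0.        ]
jar [-0.06371652  0.13658868  0.        ]
glue [0.05533778 0.11476956 0.        ]
```

{"op": "apply_moves", "data": {
  "deltas": [
    [[-29.6, -29.4, 3, 0, 0, 60.8], [-29.6, -29.4, 3, 0, 0, 60.8], [-29.6, -29.4, 3, 0, 0, 60.8], [-29.6, -29.4, 3, 0, 0, 60.8], [-29.6, -29.4, 3, 0, 0, 60.8], [-29.6, -29.4, 3, 0, 0, 60.8], [-29.6, -29.4, 3, 0, 0, 60.8], [-29.6, -29.4, 3, 0, 0, 60.8], [-29.6, -29.4, 3, 0, 0, 60.8], [-29.6, -29.4, 3, 0, 0, 60.8]]
  ],
  "jaw": 8.7
}}

```text
clock: 1.1
tcp_pos: [0.3933, 0.205, 0.2113]
tool_rot: [0.652, 0.758, -0.0, -0.0]
force: [1.0, 0.5, 0.9]
opening: 0.087
```

{"op": "apply_moves", "data": {
  "deltas": [
    [[-39.8, 11.4, 11, 0, 0, 0], [-39.8, 11.4, 11, 0, 0, 0], [-39.8, 11.4, 11, 0, 0, 0], [-39.8, 11.4, 11, 0, 0, 0], [-39.8, 11.4, 11, 0, 0, 0], [-39.8, 11.4, 11, 0, 0, 0], [-39.8, 11.4, 11, 0, 0, 0], [-39.8, 11.4, 11, 0, 0, 0], [-39.8, 11.4, 11, 0, 0, 0], [-39.8, 11.4, 11, 0, 0, 0]]
  ]
}}

```text
clock: 2.1
tcp_pos: [0.5667, -0.1706, 0.0998]
tool_rot: [0.651, 0.759, -0.002, -0.0]
force: [-0.9, 0.5, 0.5]
opening: 0.0871
```

```bash
cat >> h.py <<'E'
CR=np.array([.5552,.0870,0]);CY=np.radians(8.965)
def incr(w):return R.from_euler('z',-CY).apply(np.array(w)-CR)
def state():
    o=get_obs();r=R.from_quat(o['tool_rot']).as_matrix()
    print('t',round(o['clock'],2),'tcp cradle mm',(incr(o['tcp_pos'])*1e3).round(1),'tooly yaw rel cradle',round(np.degrees(np.arctan2(r[1,1],r[0,1])-CY),2),'F',np.round(o['force'],2),'open',round(o['opening'],4))
E
python3 -c "
from h import *
state();grab('scene','b2.png')"
```

```text
t 2.1 tcp cradle mm [ -28.7 -256.2   99.8] tooly yaw rel cradle -0.24 F [-0.95  0.49  0.49] open 0.0871
```

View pics/b2.png

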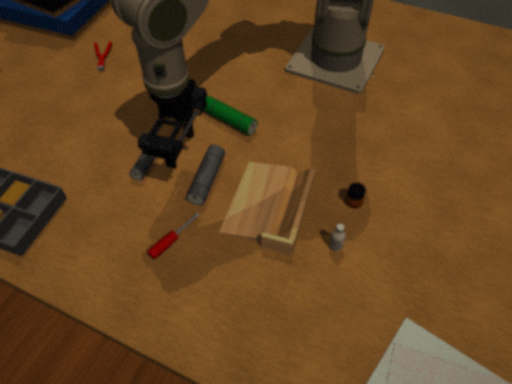

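The gripper is at about (170,130), between the large tube (205,175) and the small one (146,158), and clear of the green tube. Next I lower it.

{"op": "apply_moves", "data": {
  "deltas": [
    [[0, 0, 2, 0, 0, 0.2], [0, 0, 4, 0, 0, 0.2], [0, 0, 5.5, 0, 0, 0.2], [0, 0, 6.6, 0, 0, 0.2], [0, 0, 6.9, 0, 0, 0.2], [0, 0, 6.9, 0, 0, 0.2]]
  ]
}}

```text
clock: 2.75
tcp_pos: [0.5668, -0.1671, 0.0325]
tool_rot: [0.651, 0.759, 0.0, -0.0]
force: [0.7, -0.7, 0.3]
opening: 0.0869
```

```bash
python3 -c "
from h import *
state()"
```

```text
t 2.75 tcp cradle mm [ -28.1 -252.8   32.5] tooly yaw rel cradle -0.21 F [ 0.65 -0.67  0.33] open 0.0869
```

{"op": "apply_moves", "data": {
  "deltas": [
    [[0.6, 0, 0, 0, 0, 0], [1.0, 0, 0, 0, 0, 0], [1.3, 0, 0, 0, 0, 0], [1.6, 0, 0, 0, 0, 0], [1.9, 0, 0, 0, 0, 0], [2.2, 0, 0, 0, 0, 0], [2.5, 0, 0, 0, 0, 0], [2.8, 0, 0, 0, 0, 0], [3.1, 0, 0, 0, 0, 0], [3.4, 0, 0, 0, 0, 0]]
  ]
}}

```text
clock: 3.75
tcp_pos: [0.5615, -0.1337, 0.0325]
tool_rot: [0.651, 0.759, 0.0, -0.0]
force: [0.4, -0.6, 0.2]
opening: 0.0872
```

{"op": "apply_moves", "data": {
  "deltas": [
    [[0.3, 0, 0, 0, 0, 0], [0.6, 0, 0, 0, 0, 0], [0.9, 0, 0, 0, 0, 0], [1.2, 0, 0, 0, 0, 0], [1.5, 0, 0, 0, 0, 0], [1.8, 0, 0, 0, 0, 0], [2.1, 0, 0, 0, 0, 0], [2.4, 0, 0, 0, 0, 0], [2.7, 0, 0, 0, 0, 0], [3.0, 0, 0, 0, 0, 0]]
  ]
}}

```text
clock: 4.75
tcp_pos: [0.557, -0.104, 0.0325]
tool_rot: [0.651, 0.759, 0.0, -0.0]
force: [-0.6, -0.6, 0.0]
opening: 0.0867
```

```bash
python3 -c "
from h import *
state();f=grab('top');cv2.imwrite('pics/a3.png',cv2.resize(f['img'][80:280,140:400,::-1],None,fx=2.8,fy=2.8))"
```

```text
t 4.75 tcp cradle mm [ -28.  -188.9   32.5] tooly yaw rel cradle -0.24 F [-0.57 -0.62  0.02] open 0.0867
```

View pics/a3.png

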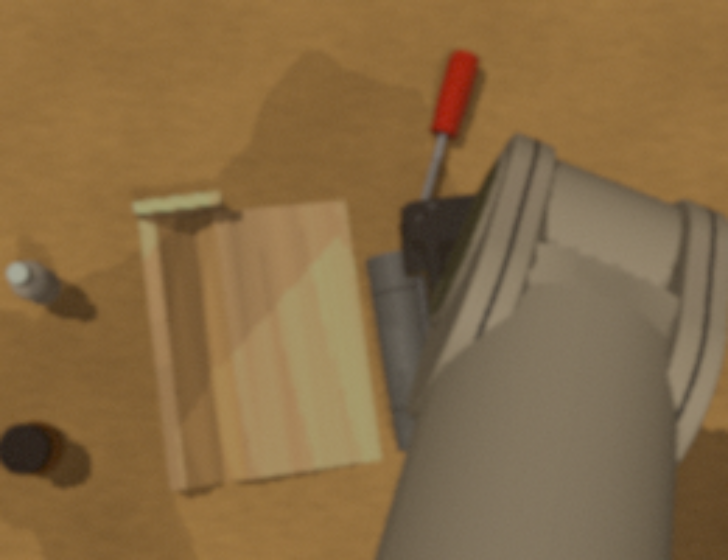

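The tube has rolled squarely to near the ramp foot; its leading edge runs from (368,255) to (400,450) in the crop, parallel to the foot edge. I'll keep pushing and raise the tool along the ramp slope.

{"op": "apply_moves", "data": {
  "deltas": [
    [[0.4, 0, 0, 0, 0, 0], [0.8, 0, 0, 0, 0, 0], [1.2, 0, 0, 0, 0, 0], [1.6, 0, 0, 0, 0, 0], [2.0, 0, 0, 0, 0, 0], [2.4, 0, 0, 0, 0, 0], [2.8, 0, 0, 0, 0, 0], [3.2, 0, 0, 0, 0, 0], [3.6, 0, -0.05, 0, 0, 0], [4.0, 0, -0.12, 0, 0, 0]]
  ]
}}

```text
clock: 5.8
tcp_pos: [0.551, -0.0647, 0.0339]
tool_rot: [0.651, 0.759, -0.0, 0.0]
force: [0.9, -1.7, 1.3]
opening: 0.0875
```

{"op": "apply_moves", "data": {
  "deltas": [
    [[0.4, 0, -0.07, 0, 0, 0], [0.8, 0, -0.14, 0, 0, 0], [1.2, 0, -0.21, 0, 0, 0], [1.6, 0, -0.28, 0, 0, 0], [2.0, 0, -0.35, 0, 0, 0], [2.4, 0, -0.41, 0, 0, 0], [2.8, 0, -0.48, 0, 0, 0], [3.2, 0, -0.55, 0, 0, 0], [3.6, 0, -0.62, 0, 0, 0], [4.0, 0, -0.69, 0, 0, 0]]
  ]
}}

```text
clock: 6.8
tcp_pos: [0.5448, -0.0248, 0.0407]
tool_rot: [0.651, 0.759, 0.0, -0.0]
force: [0.5, -1.8, 0.9]
opening: 0.0869
```

```bash
python3 -c "
from h import *
state();f=grab('top');cv2.imwrite('pics/a4.png',cv2.resize(f['img'][80:280,140:400,::-1],None,fx=2.8,fy=2.8))"
```

```text
t 6.8 tcp cradle mm [ -27.7 -108.8   40.7] tooly yaw rel cradle -0.24 F [ 0.45 -1.79  0.92] open 0.0869
```

View pics/a4.png

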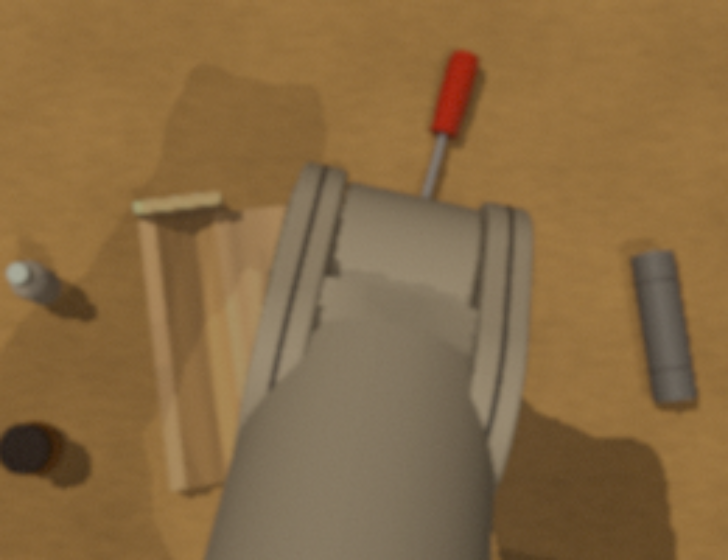

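The arm hides the tube from the top camera, but the steady reaction of about 1.8 N shows it is resting on the fingers. Continuing, then slowing near the rim.

{"op": "apply_moves", "data": {
  "deltas": [
    [[0.4, 0, -0.07, 0, 0, 0], [0.8, 0, -0.14, 0, 0, 0], [1.2, 0, -0.21, 0, 0, 0], [1.6, 0, -0.28, 0, 0, 0], [2.0, 0, -0.35, 0, 0, 0], [2.4, 0, -0.41, 0, 0, 0], [2.8, 0, -0.48, 0, 0, 0], [3.2, 0, -0.55, 0, 0, 0], [3.6, 0, -0.62, 0, 0, 0], [4.0, 0, -0.69, 0, 0, 0]]
  ]
}}

```text
clock: 7.85
tcp_pos: [0.5387, 0.0147, 0.0476]
tool_rot: [0.651, 0.759, 0.0, -0.0]
force: [-0.5, -1.3, 0.5]
opening: 0.0871
```

```bash
python3 -c "
from h import *
state();f=grab('scene');cv2.imwrite('pics/b5.png',cv2.resize(f['img'][90:260,140:390,::-1],None,fx=3,fy=3))"
```

```text
t 7.85 tcp cradle mm [-27.5 -68.8  47.6] tooly yaw rel cradle -0.24 F [-0.51 -1.34  0.5 ] open 0.0871
```

View pics/b5.png

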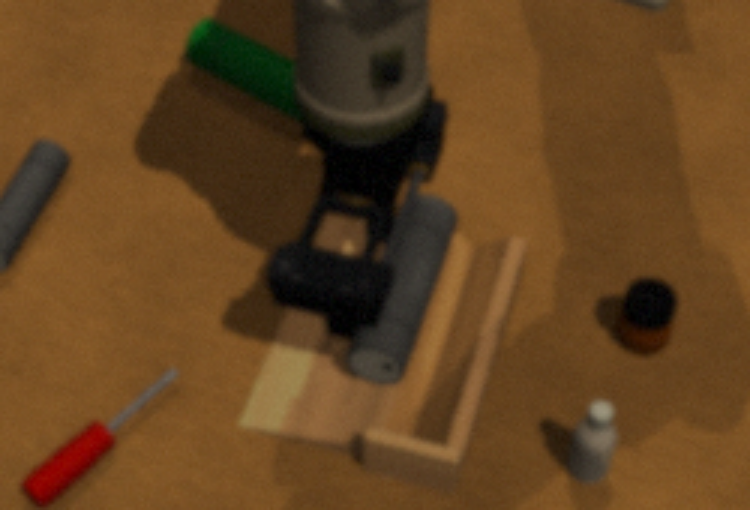

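The tube lies square on the ramp, with its near end at (375,365) in the crop, and the fingers are behind it. Final slow push over the rim.

{"op": "apply_moves", "data": {
  "deltas": [
    [[0.2, 0, -0.03, 0, 0, 0], [0.5, 0, -0.08, 0, 0, 0], [0.8, 0, -0.13, 0, 0, 0], [1.1, 0, -0.18, 0, 0, 0], [1.4, 0, -0.23, 0, 0, 0], [1.6, 0, -0.27, 0, 0, 0], [1.8, 0, -0.3, 0, 0, 0], [2.0, 0, -0.3, 0, 0, 0], [2.2, 0, -0.3, 0, 0, 0], [2.4, 0, -0.3, 0, 0, 0]]
  ]
}}

```text
clock: 8.9
tcp_pos: [0.5351, 0.0384, 0.0505]
tool_rot: [0.651, 0.759, 0.0, -0.0]
force: [0.2, 0.2, -0.1]
opening: 0.0868
```

{"op": "apply_moves", "data": {
  "deltas": [
    [[0.2, 0, 0, 0, 0, 0], [0.2, 0, 0, 0, 0, 0], [0.2, 0, 0, 0, 0, 0], [0.2, 0, 0, 0, 0, 0], [0.2, 0, 0, 0, 0, 0]]
  ]
}}

```text
clock: 9.4
tcp_pos: [0.5349, 0.0399, 0.0505]
tool_rot: [0.651, 0.759, 0.0, 0.0]
force: [-0.3, -0.4, -0.1]
opening: 0.087
```

```bash
python3 -c "
from h import *
state();f=grab('scene');cv2.imwrite('pics/b6.png',cv2.resize(f['img'][90:260,140:390,::-1],None,fx=3,fy=3))"
```

```text
t 9.4 tcp cradle mm [-27.4 -43.3  50.5] tooly yaw rel cradle -0.25 F [-0.32 -0.37 -0.08] open 0.087
```

View pics/b6.png

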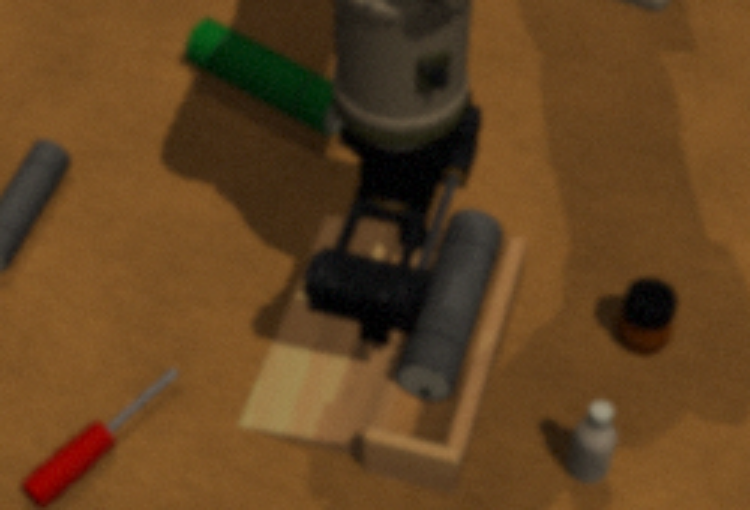

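The tube has dropped into the groove, with its stop-side end face at about (427,380) in the crop. Nothing else has moved. I'll back off and rise, then close the fingers.

{"op": "apply_moves", "data": {
  "deltas": [
    [[-1, 0, 0, 0, 0, 0], [-2, 0, -1, 0, 0, 0], [-2, 0, -4, 0, 0, 0], [-2, 0, -8, 0, 0, 0], [-2, 0, -8, 0, 0, 0.2]]
  ],
  "jaw": 0
}}

```text
clock: 9.95
tcp_pos: [0.5409, 0.0188, 0.1359]
tool_rot: [0.653, 0.757, 0.003, 0.002]
force: [0.9, -0.5, -0.0]
opening: 0.0551
```

```bash
python3 -c "
from h import *
state();f=grab('scene')
for uv in((282.3,216.7),):print(incr(ray(f,*uv,.0317))*1e3)
for x in (-.035,-.03,-.025):
  for e in(-.075,.075): print(x,e,proj(f,R.from_euler('z',CY).apply([x+e,0,.0317])+CR).round(1),end=' ')
"
```

```text
t 9.95 tcp cradle mm [-24.8 -65.1 135.9] tooly yaw rel cradle -0.56 F [ 0.95 -0.47 -0.  ] open 0.0551
[46.19638352  2.39348084 31.7       ]
-0.035 -0.075 [298.8 163.2] -0.035 0.075 [282.  214.1] -0.03 -0.075 [298.3 164.8] -0.03 0.075 [281.4 216. ] -0.025 -0.075 [297.8 166.4] -0.025 0.075 [280.7 217.8]
```

{"op": "apply_moves", "data": {
  "deltas": [
    [[2, -4, 0, 0, 0, 0], [4, -8, 0, 0, 0, 0], [6.3, -10.6, 0, 0, 0, 0], [6.3, -10.6, 0, 0, 0, 0], [6.3, -10.6, 0, 0, 0, 0], [6.3, -10.6, 3, 0, 0, 0], [6.3, -10.6, 5, 0, 0, 0], [6.3, -10.6, 5, 0, 0, 0]]
  ]
}}

```text
clock: 10.8
tcp_pos: [0.4229, 0.0652, 0.0784]
tool_rot: [0.653, 0.757, -0.002, -0.0]
force: [-0.6, -0.5, -0.1]
opening: 0.001
```

```bash
python3 -c "
from h import *
state();f=grab('scene');cv2.imwrite('pics/b7.png',cv2.resize(f['img'][90:260,140:390,::-1],None,fx=3,fy=3))"
```

```text
t 10.8 tcp cradle mm [-134.1   -0.9   78.4] tooly yaw rel cradle -0.53 F [-0.65 -0.5  -0.07] open 0.001
```

View pics/b7.png

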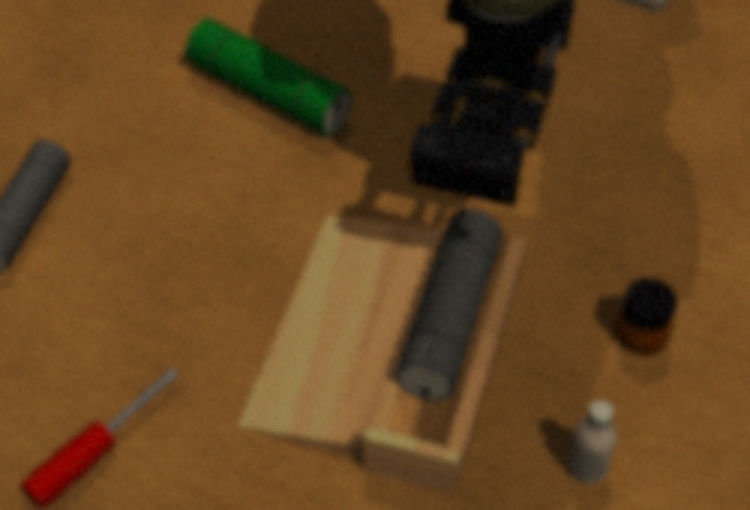

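The tube rests in the groove and the closed fingers hang beyond its open end, with clearance. Lowering and then pushing along the groove.

{"op": "apply_moves", "data": {
  "deltas": [
    [[0, 0, 2, 0, 0, 0.4], [0, 0, 3.5, 0, 0, 0.4], [0, 0, 3.95, 0, 0, 0.4], [0, 0, 3.95, 0, 0, 0.4], [0, 0.4, 3.95, 0, 0, 0.4], [0, 0.8, 3.95, 0, 0, 0.4], [0, 1.1, 3.95, 0, 0, 0.4], [0, 1.4, 3.95, 0, 0, 0.4], [0, 1.7, 3.95, 0, 0, 0.4], [0, 2.0, 3.95, 0, 0, 0.4]]
  ]
}}

```text
clock: 11.85
tcp_pos: [0.4434, 0.0699, 0.041]
tool_rot: [0.655, 0.755, -0.0, -0.0]
force: [-2.6, -0.4, 3.1]
opening: 0.0006
```

{"op": "apply_moves", "data": {
  "deltas": [
    [[0, 0.3, 0, 0, 0, 0], [0, 0.6, 0, 0, 0, 0], [0, 0.9, 0, 0, 0, 0], [0, 1.2, 0, 0, 0, 0], [0, 1.5, 0, 0, 0, 0], [0, 1.8, 0, 0, 0, 0], [0, 2.1, 0, 0, 0, 0], [0, 2.4, 0, 0, 0, 0], [0, 2.7, 0, 0, 0, 0], [0, 3.0, 0, 0, 0, 0]]
  ]
}}

```text
clock: 12.85
tcp_pos: [0.4734, 0.0741, 0.041]
tool_rot: [0.655, 0.755, 0.0, -0.0]
force: [-2.1, -0.2, 1.5]
opening: 0.0005
```

```bash
python3 -c "
from h import *
state();f=grab('scene');cv2.imwrite('pics/b8.png',cv2.resize(f['img'][90:260,140:390,::-1],None,fx=3,fy=3))"
```

```text
t 12.85 tcp cradle mm [-82.8   0.   41. ] tooly yaw rel cradle -0.83 F [-2.12 -0.2   1.55] open 0.0005
```

View pics/b8.png

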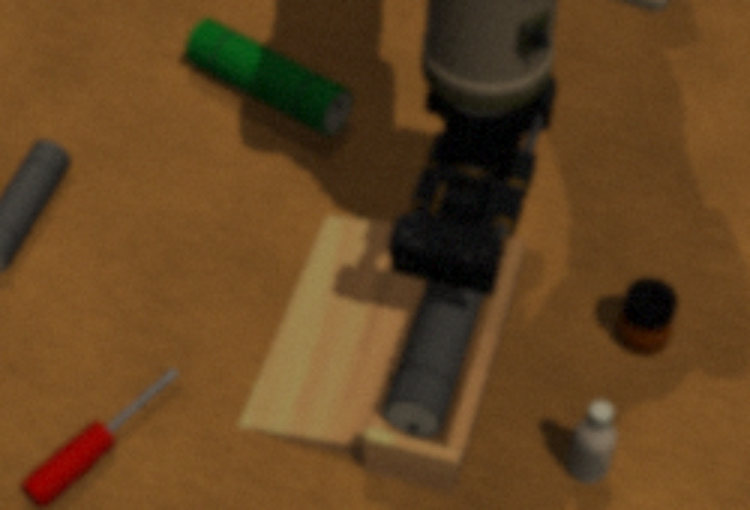

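The tube is sliding along the groove, its front end now at (412,418), about 15–18 mm short of the stop. Slowing down.

{"op": "apply_moves", "data": {
  "deltas": [
    [[0, 0.2, 0, 0, 0, 0], [0, 0.4, 0, 0, 0, 0], [0, 0.6, 0, 0, 0, 0], [0, 0.8, 0, 0, 0, 0], [0, 1.0, 0, 0, 0, 0], [0, 1.1, 0, 0, 0, 0], [0, 1.2, 0, 0, 0, 0], [0, 1.3, 0, 0, 0, 0], [0, 1.4, 0, 0, 0, 0], [0, 1.4, 0, 0, 0, 0]]
  ]
}}

```text
clock: 13.9
tcp_pos: [0.4872, 0.0761, 0.041]
tool_rot: [0.655, 0.755, 0.0, 0.0]
force: [-1.3, 0.9, 0.9]
opening: 0.0004
```

{"op": "apply_moves", "data": {
  "deltas": [
    [[0, 0.05, 0, 0, 0, 0], [0, 0.1, 0, 0, 0, 0], [0, 0.15, 0, 0, 0, 0], [0, 0.2, 0, 0, 0, 0]]
  ]
}}

```text
clock: 14.3
tcp_pos: [0.4891, 0.0764, 0.041]
tool_rot: [0.655, 0.755, 0.0, -0.0]
force: [-3.3, -0.4, 2.0]
opening: 0.0005
```

Not against the stop yet by force, so I continue in small steps.

{"op": "apply_moves", "data": {
  "deltas": [
    [[0, 0.05, 0, 0, 0, 0], [0, 0.1, 0, 0, 0, 0], [0, 0.15, 0, 0, 0, 0]]
  ]
}}

```text
clock: 14.6
tcp_pos: [0.4906, 0.0766, 0.041]
tool_rot: [0.655, 0.755, 0.0, -0.0]
force: [-2.8, -0.5, 1.0]
opening: 0.0006
```

{"op": "apply_moves", "data": {
  "deltas": [
    [[0, 0.05, 0, 0, 0, 0], [0, 0.1, 0, 0, 0, 0]]
  ]
}}

```text
clock: 14.8
tcp_pos: [0.4916, 0.0767, 0.041]
tool_rot: [0.655, 0.755, 0.0, -0.0]
force: [-2.7, 1.2, 0.4]
opening: 0.0007
```

{"op": "apply_moves", "data": {
  "deltas": [
    [[0, 0.05, 0, 0, 0, 0], [0, 0.1, 0, 0, 0, 0]]
  ]
}}

```text
clock: 15.0
tcp_pos: [0.4926, 0.0769, 0.041]
tool_rot: [0.655, 0.755, 0.0, -0.0]
force: [-3.0, 0.8, 0.8]
opening: 0.0002
```

{"op": "apply_moves", "data": {
  "deltas": [
    [[0, 0.05, 0, 0, 0, 0], [0, 0.1, 0, 0, 0, 0]]
  ]
}}

```text
clock: 15.2
tcp_pos: [0.4935, 0.077, 0.041]
tool_rot: [0.655, 0.755, 0.0, -0.0]
force: [-2.4, 0.6, 1.8]
opening: 0.0004
```

{"op": "apply_moves", "data": {
  "deltas": [
    [[0, 0.05, 0, 0, 0, 0], [0, 0.1, 0, 0, 0, 0]]
  ]
}}

```text
clock: 15.4
tcp_pos: [0.4945, 0.0772, 0.041]
tool_rot: [0.655, 0.755, 0.0, -0.0]
force: [-2.5, 0.4, 2.2]
opening: 0.0001
```

```bash
python3 -c "
from h import *
state();f=grab('scene');cv2.imwrite('pics/b9.png',cv2.resize(f['img'][160:260,220:340,::-1],None,fx=6,fy=6,interpolation=cv2.INTER_CUBIC))"
```

```text
t 15.4 tcp cradle mm [-61.5  -0.2  41. ] tooly yaw rel cradle -0.83 F [-2.55  0.43  2.17] open 0.0001
```

View pics/b9.png

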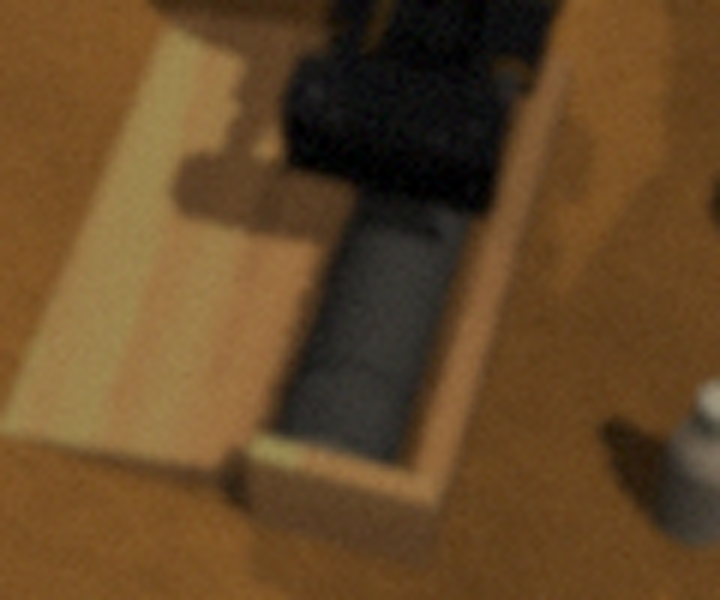

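The tube is almost at the stop; its end face is hidden behind the stop top at about (330,440). There is no force rise yet, so I keep creeping.

{"op": "apply_moves", "data": {
  "deltas": [
    [[0, 0.05, 0, 0, 0, 0], [0, 0.1, 0, 0, 0, 0]]
  ]
}}

```text
clock: 15.65
tcp_pos: [0.4955, 0.0773, 0.041]
tool_rot: [0.655, 0.755, 0.0, -0.0]
force: [-2.5, -1.0, 1.3]
opening: 0.0006
```

{"op": "apply_moves", "data": {
  "deltas": [
    [[0, 0.05, 0, 0, 0, 0], [0, 0.1, 0, 0, 0, 0]]
  ]
}}

```text
clock: 15.85
tcp_pos: [0.4961, 0.0774, 0.0409]
tool_rot: [0.655, 0.755, -0.0, -0.0]
force: [-5.6, -0.2, 4.1]
opening: -0.0001
```

{"op": "apply_moves", "data": {
  "deltas": [
    [[0, 0.05, 0, 0, 0, 0], [0, 0.1, 0, 0, 0, 0]]
  ]
}}

```text
clock: 16.05
tcp_pos: [0.4962, 0.0774, 0.0408]
tool_rot: [0.655, 0.755, -0.001, -0.001]
force: [-10.8, -1.5, 9.0]
opening: 0.0004
```

The tool has stalled and the force has jumped to 11 N, so the tube is against the stop. Withdrawing straight back, then up and away.

{"op": "apply_moves", "data": {
  "deltas": [
    [[0, -0.2, 0, 0, 0, 0], [0, -0.6, 0, 0, 0, 0], [0, -1.5, 0, 0, 0, 0], [0, -3, 0, 0, 0, 0], [0, -4, -3, 0, 0, 0], [0, -4, -7, 0, 0, 0], [0, -4, -11, 0, 0, 0], [-5, -4, -14, 0, 0, 0], [-10, -4, -14, 0, 0, 0], [-14, -4, -14, 0, 0, 0]]
  ]
}}

```text
clock: 17.05
tcp_pos: [0.478, -0.0683, 0.1824]
tool_rot: [0.655, 0.756, 0.002, 0.001]
force: [1.1, 0.3, -0.0]
opening: 0.0005
```

{"op": "apply_moves", "data": {
  "deltas": [
    [[-8, 0, 0, 0, 0, 0], [-8, 0, 0, 0, 0, 0], [-8, 0, 0, 0, 0, 0], [-8, 0, 0, 0, 0, 0], [-8, 0, 0, 0, 0, 0]]
  ]
}}

```text
clock: 17.55
tcp_pos: [0.4888, -0.1447, 0.1808]
tool_rot: [0.655, 0.756, 0.0, -0.0]
force: [0.4, 0.6, 0.3]
opening: 0.0005
```

```bash
python3 -c "
from h import *
state();f=grab('top');g=grab('scene')
A=cv2.resize(f['img'][130:280,120:310],None,fx=2.1,fy=2.1,interpolation=2);B=cv2.resize(g['img'][140:290,210:400],None,fx=2.1,fy=2.1,interpolation=2)
cv2.imwrite('pics/e.png',np.vstack([np.hstack([A,B])])[:,:,::-1])
for h in(f,g):
  print([proj(h,R.from_euler('z',CY).apply(p)+CR).round(1).tolist() for p in([-.05,0,.0317],[-.05,0,.0537],[.1,0,.0537],[.1,0,.045])])"
```

```text
t 17.55 tcp cradle mm [-101.7 -218.6  180.8] tooly yaw rel cradle -0.76 F [0.41 0.62 0.32] open 0.0005
[[215.9, 224.6], [215.0, 224.4], [206.3, 153.3], [206.8, 154.2]]
[[292.4, 182.6], [292.9, 176.4], [274.7, 231.4], [274.5, 233.6]]
```

View pics/e.png

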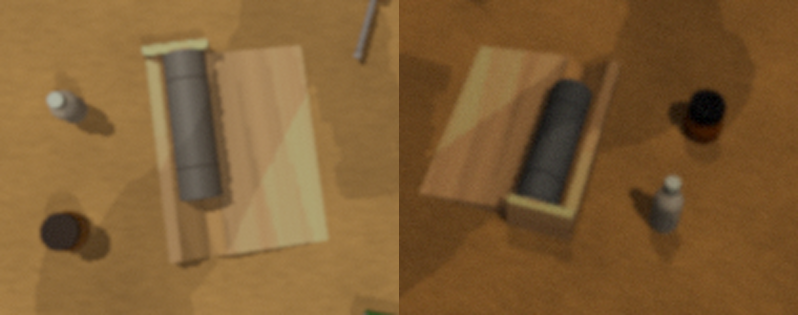

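The tube lies in the groove against the stop. Its free end is at about row 224 in the top view, where 224.4 was predicted. The jar, glue and driver have not moved.

```bash
python3 -c "
from h import *
print(ticket.hand_in())"
```

```text
the job is handed in; nothing more can be done
None
```

The large grey tube is lying in the V-groove against the end stop, and I handed the job in at about 17.6 s on the robot's clock. I rolled it up the ramp with the two open fingertips until it dropped in. Then I pushed its end along the groove with the fingers closed.

- **Contact with the stop:** the push took about 2–3 N while the tube slid. It stalled at about 11 N sideways and 9 N upward (about 14 N in all), which is when I backed off.
- **Final picture:** the tube's free end was at about row 224 in the top view, against 224.4 predicted for a tube touching the stop.
- **Other objects:** the jar and the glue bottle had not moved, and neither had the part of the screwdriver in view. The arm had withdrawn and was touching nothing.
- **One mismatch:** the tube met the stop about 4 mm further along than I first expected. I put this down to an estimated finger thickness and the calibration error. No check failed.

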